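# Clear the offcuts and present the sample slide over the light pad

### The arm

A 6-joint arm with a two-finger parallel gripper is mounted at the origin on the work surface. World frame = base frame: x ahead of the robot, y to its left, z up, the work surface at z = 0. Lengths are in m, angles in rad, forces in N, time in s.
With the tool pointing down it reaches from about 0.225 to 0.725 m from the base axis. Payload 3.1 kg.
Tool frame: the origin (TCP) lies at the centre of the arm's flange, where the gripper is bolted on; the fingertips stand 173 mm ahead of it and the grasp point (between the pads) lies env.grasp_offset ahead of it (env.grasp_offset is the distance from the TCP to the grasp point, in m); z points along the fingers, y is the direction in which the jaws open and shut (so a half turn about z gives the same grasp; the last joint's range is limited). The gripper opens to 85 mm and grips with 20 to 120 N. Pads are 22 mm wide; open, the fingers measure 114 mm over their backs; the gripper's body (76 mm by 85 mm) begins 54 mm behind the grasp point. The pads swing forward as they close: fully open they stand 13 mm farther back than shut.
Start: joints at [-1.305, 0.048, 0.099, 1.622, 0, 1.443], TCP at [0.201, -0.485, 0.405] pointing down, gripper open.
Joint ranges: [-2.91, 2.91], [-0.99, 1.94], [-1.21, 1.42], [-2.12, 2.29], [-1.49, 1.47], [-3.14, 3.14]. Speed limits (rad/s): [2.79, 2.79, 3.14, 3.14, 3.14, 3.14].

### API

Orientations are given as a rotation vector (axis times angle).
In Python, from cell import env gives the robot as it stands. The module is installed in compiled form; this text tells all that it offers. Calls block until the motion is done:
- env.move_ptp(position, orientation): joint-space move of the TCP to a pose.
- env.move_linear(position, attitude=None, max_speed=0.15, force_limit=None): straight line of the TCP; attitude=None keeps the orientation; max_speed is the mean speed in m/s. With force_limit (N) it stops when the force on the tool has changed by that much, and returns True; else False.
- env.movej(angles): joint-space move.
- env.ungrasp() and env.close(grip_force=None): open the fingers fully, or close them until they stop; grip_force is the grip in N (None keeps the last).
- env.dwell(seconds).
- env.solve_ik(position, orientation): joint angles nearest the present ones, or None.
- env.grab_frame(name): name is "side" or "top" or "wrist"; returns a dict with "pixels" (480x640x3 uint8, red, green, blue), "depth" (480x640 float32, m along the optical axis (not along the pixel's ray), 0 where there is no reading), "camera_matrix" (3x3 intrinsics, pixels), "T" (4x4, takes a point from camera to world coordinates). Camera axes: x right, y down, z forward; pixel columns grow to the right and rows downward; lengths in m; the calibration is good to about 2 mm. A picture is of the moment at which its call begins.
A pose or a line that the arm cannot do raises env.MotionError and nothing moves.
- env.sign_off(): hands the job in, once; it reports no verdict.
Readings, each from a call of its own:
- env.current_clock(): time.
- env.current_joint_pos(): joint angles.
- env.current_dq(): joint speeds.
- env.current_joint_torque(): joint torques, N m.
- env.current_eef_pos(): TCP position.
- env.current_tool_rot(): TCP orientation.
- env.current_contact_force(): force on the tool from outside, world axes, zero at the start.
- env.current_wrist_torque(): the same for the moment, N m.
- env.current_width(): finger opening in m.
Only numpy, scipy, OpenCV 4.12 (cv2) and the standard library are available. Lean on these libraries where they do the work, as an engineer would, in place of code of your own. Each camera call takes 0.05 s, during which the arm holds its last target.

### The job

Wipe the three metal offcuts off the clear sample slide onto the bench with the scraper block (not with the fingers), leaving the slide seated in its stand, then stand the block upright on the bench and let go of it. Find the slide's frosted label end by the small notch in one corner, pick the slide up by its clear part, and finish while holding it still in the air over the middle of the round light pad, label face up, frosted end tilted up about 35 degrees and not leaning sideways. Leave the pliers, bottle and terminal bin alone.

Things in the scene. Friction and masses are not known exactly. Their poses are not given: they have to be found in the camera images.
- slide: clear plastic slide, 110 (x) by 44 (y) by 6 mm (z), about 36 g, starting flat in the stand, label face (+z) up. Origin: centre of its underside. The last 30 mm at the +x end are frosted whitish (label field); the +x, +y corner has a square notch 10 x 10 mm. All on the -x side of x = +25 mm is clear
- stand: fixed dark steel stand, both ends alike: base 150 (x) by 70 by 6 mm; pedestal 30 mm wide (y), top 40 mm above the bench, carries the slide, whose long edges overhang 7 mm a side (slide top 46 mm up); end plates 58 mm wide at 56.5-62.5 mm off centre, with ears beside the slide's last 6 mm, 43 mm high; play 1.5 mm. Origin: centre of underside; x along the slide, slide seats centred
- scraper: scraper block standing on the bench: black rubber foot 26 mm (x) by 64 mm (y) by 12 mm high, under a grey grip 22 mm (x) by 50 mm (y) that reaches up to 70 mm; 150 g. Origin: centre of its underside, z up. Its long wiping edges run along y and it wipes along +x or -x; grip it across its 22 mm (x)
- lightpad: fixed flat round light pad, 140 mm diameter, 12 mm high, aluminium rim and white top. Origin: centre of its underside on the bench
- offcut_a: loose metal terminal offcut, 16 by 12 mm and 9 mm high, 10 g, starting on the slide's upper face. Origin: centre of its underside
- offcut_b: loose metal terminal offcut, 16 by 12 mm and 9 mm high, 10 g, starting on the slide's upper face. Origin: centre of its underside
- offcut_c: loose metal terminal offcut, 16 by 12 mm and 9 mm high, 10 g, starting on the slide's upper face. Origin: centre of its underside
- pliers: pliers with yellow grips lying at the far side of the bench, about 140 mm long; origin between the joint and the grips, on the bench. Leave alone
- bottle: green closed bottle, 66 mm diameter, 190 mm high, standing; origin at the centre of its underside. Leave alone
- bin: open blue bin of terminals, 120 by 160 by 50 mm; origin at the centre of its underside. Leave alone

How it is judged:
On the way, in this order (a step that is already met when the one before it is completed fails the run):
1. the scraper block is gripped and lifted (contact force between the fingers and scraper above 1 N and height (world z) of scraper above 0.025 m and horizontal distance between slide and stand below 0.01 m and height (world z) of slide below 0.046 m), for 0.1 s.
2. all three offcuts are off the slide and its stand while the scraper is held and the slide is still seated (height (world z) of each of offcut_a, offcut_b, offcut_c below 0.03 m and horizontal distance between slide and stand below 0.01 m and height (world z) of slide below 0.046 m and contact force between the fingers and scraper above 1 N), for 0.1 s.
3. the scraper stands upright on the bench, let go, the slide still seated (height (world z) of scraper below 0.012 m and angle between scraper's own z axis and vertical below 0.2 rad and contact force between the fingers and scraper below 0.1 N and horizontal distance between slide and stand below 0.01 m and height (world z) of slide below 0.046 m and height (world z) of each of offcut_a, offcut_b, offcut_c below 0.03 m), for 0.2 s.
At the end, for the whole second after the job is handed in: Slide held still in the fingers by its clear part (at most 14 mm past mid), centre within 60 mm of the pad axis, 80-400 mm up, touching nothing else; frosted end raised 17-55 deg, face up within 57, sideways within 17. Offcuts below 30 mm; scraper upright on the bench, let go (height (world z) of each of offcut_a, offcut_b, offcut_c below 0.03 m and height (world z) of scraper below 0.012 m and angle between scraper's own z axis and vertical below 0.2 rad and contact force between the fingers and scraper below 0.1 N and contact force between the fingers and slide above 1 N and contact force between slide and stand below 0.05 N and contact force between slide and lightpad below 0.05 N and horizontal distance between slide and lightpad below 0.06 m and height (world z) of slide between 0.08 and 0.4 m and x of the grasp point in the frame of slide below 0.014 m and angle between slide's own x axis and vertical between 0.61 and 1.27 rad and angle between slide's own z axis and vertical below 1 rad and angle between slide's own y axis and vertical between 1.27 and 1.87 rad and linear speed of slide below 0.03 m/s); the arm keeps its last pose, push and grip.
It fails at once if pliers, bottle or bin moved more than 30 mm (distance of any of pliers, bottle, bin from where it was at the start of the episode above 0.03 m).
It fails at once if the fingers push an offcut that is still up on the slide ((contact force between the fingers and offcut_a above 1 N and height (world z) of offcut_a above 0.035 m) or (contact force between the fingers and offcut_b above 1 N and height (world z) of offcut_b above 0.035 m) or (contact force between the fingers and offcut_c above 1 N and height (world z) of offcut_c above 0.035 m)).
It also fails if it takes over 54 s, if anything falls off the work surface, if the arm or the gripper's body presses on something with over 40 N, if the wrist force passes 120 N, or if a joint passes its speed limit or range.

## Working session

There is one attempt and no reset: what is moved stays moved. The work goes in short steps, each a Python script; the robot and the scene stay as the last script left them, time stands still between calls to the robot, and variables do not carry over. Pictures are saved under pics/ and viewed, and the job is handed in when it is done.

```bash
mkdir -p pics; ls; python3 - <<'E'
from cell import env
import cv2,numpy as np,pickle
for n in ["side","top","wrist"]:
    f=env.grab_frame(n); pickle.dump(f,open(f"pics/{n}0.pkl","wb"))
    cv2.imwrite(f"pics/{n}0.png",f["pixels"][:,:,::-1]); print(n,f["camera_matrix"].tolist(),np.round(f["T"],3).tolist())
print(env.grasp_offset,env.current_clock(),env.current_width(),env.current_tool_rot())
E
```

```text
pics
side [[475.336921388205, 0.0, 323.0432490171543], [0.0, 475.336921388205, 243.07918250467543], [0.0, 0.0, 1.0]] [[0.92, -0.276, 0.278, 0.369], [-0.391, -0.62, 0.68, -0.655], [-0.016, -0.735, -0.678, 0.698], [0.0, 0.0, 0.0, 1.0]]
top [[577.1929006421694, 0.0, 314.0995984443302], [0.0, 577.1929006421694, 239.81811761469808], [0.0, 0.0, 1.0]] [[-0.066, -0.973, 0.221, 0.333], [-0.998, 0.065, -0.011, 0.004], [-0.004, -0.222, -0.975, 1.281], [0.0, 0.0, 0.0, 1.0]]
wrist [[414.5991427562071, 0.0, 311.49370784809554], [0.0, 414.5991427562071, 242.59648406374023], [0.0, 0.0, 1.0]] [[0.383, -0.893, -0.238, 0.261], [-0.924, -0.371, -0.096, -0.46], [-0.002, 0.257, -0.966, 0.372], [0.0, 0.0, 0.0, 1.0]]
0.1547 0.15 0.08520378281706409 [-3.07907194e+00 -6.14209228e-01  1.78623588e-04]
```

View pics/top0.png

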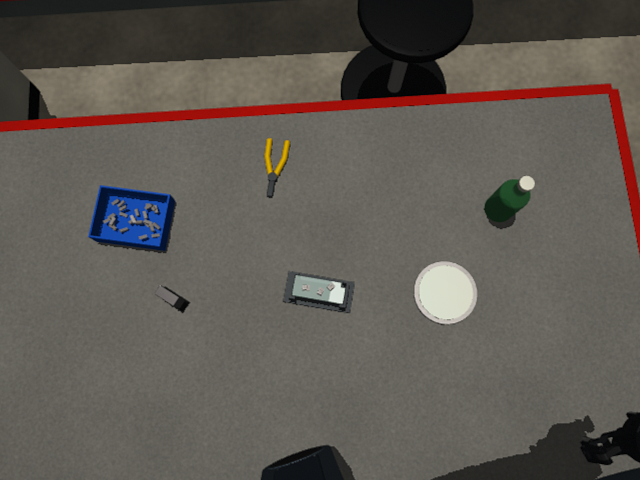

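View pics/side0.png

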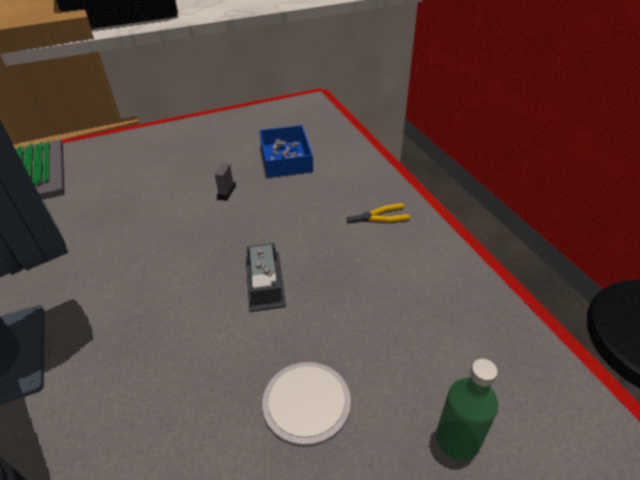

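View pics/wrist0.png

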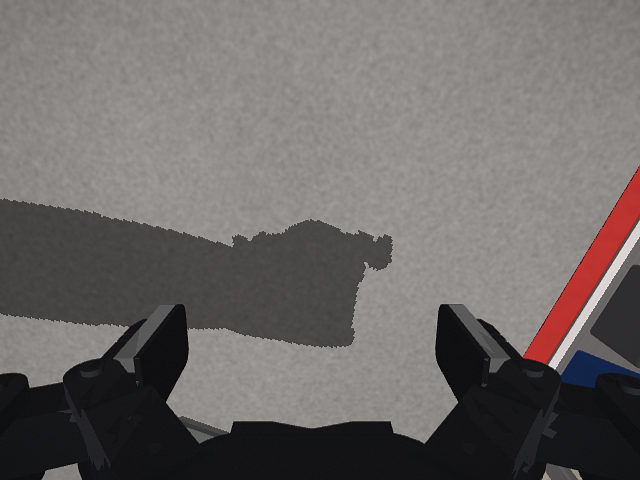

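```bash
cat > h.py <<'E'
import numpy as np,cv2,pickle
def world(f,u,v,z=None):
    K=f["camera_matrix"];T=f["T"]
    r=T[:3,:3]@np.array([(u-K[0,2])/K[0,0],(v-K[1,2])/K[1,1],1.])
    d=f["depth"][int(round(v)),int(round(u))] if z is None else (z-T[2,3])/r[2]
    return T[:3,3]+r*d
def crop(f,name,u0,v0,w,h,s):
    c=f["pixels"][v0:v0+h,u0:u0+w,::-1]
    cv2.imwrite(name,cv2.resize(c,None,fx=s,fy=s,interpolation=cv2.INTER_CUBIC))
E
python3 - <<'E'
from h import *
f=pickle.load(open("pics/top0.pkl","rb"))
crop(f,"pics/a1.png",275,260,90,60,8)
crop(f,"pics/a2.png",145,275,60,45,10)
g=pickle.load(open("pics/side0.pkl","rb"))
crop(g,"pics/a3.png",235,235,60,80,7)
# point cloud heights
K=f["camera_matrix"];T=f["T"]
v,u=np.mgrid[0:480,0:640]
d=f["depth"];P=np.stack([(u-K[0,2])/K[0,0]*d,(v-K[1,2])/K[1,1]*d,d],-1)@T[:3,:3].T+T[:3,3]
for nm,(a,b,c,e),(zl,zh) in [("scraper",(150,200,275,320),(.055,.09)),("slide",(275,365,260,320),(.03,.07)),("pad",(405,485,250,335),(.007,.03)),("bottle",(470,545,165,235),(.03,.3)),("bin",(80,185,175,260),(.02,.1)),("bench",(200,270,330,400),(-.1,.1))]:
    p=P[c:e,a:b].reshape(-1,3); dd=d[c:e,a:b].ravel(); m=(p[:,2]>zl)&(p[:,2]<zh)&(dd>0); p=p[m]
    print(nm,len(p),p.mean(0),np.median(p,0),(p.max(0)+p.min(0))/2,p.min(0),p.max(0), cv2.minAreaRect(p[:,:2].astype(np.float32)*1000))
E
```

```text
scraper 261 [0.50941015 0.30799251 0.06868953] [0.509168   0.30832223 0.06892168] [0.51024847 0.30871802 0.06564212] [0.48792019 0.28339575 0.05618199] [0.53257674 0.33404028 0.07510224] ((510.3780212402344, 309.6659240722656), (51.74592590332031, 22.05780792236328), 54.49189376831055)
slide 1257 [ 0.504659   -0.01208005  0.0456211 ] [ 0.50418432 -0.01192782  0.04544334] [ 0.50545829 -0.01308443  0.04492848] [ 0.46288305 -0.0789228   0.03000151] [0.54803354 0.05275394 0.05985545] ((504.9761657714844, -12.456222534179688), (124.8333740234375, 58.562278747558594), 76.08575439453125)
pad 2984 [ 0.48402502 -0.29134845  0.01191636] [ 0.48382104 -0.29155925  0.01182945] [ 0.48418428 -0.29714075  0.01364826] [ 0.39729459 -0.37880904  0.00700444] [ 0.57107398 -0.21547246  0.02029209] ((493.3294982910156, -293.79547119140625), (141.82249450683594, 167.7747039794922), 78.83038330078125)
bottle 1329 [ 0.6600827  -0.4241537   0.12127088] [ 0.65907351 -0.42325229  0.12591266] [ 0.66808459 -0.43547764  0.11258541] [ 0.63576442 -0.4690852   0.03012087] [ 0.70040476 -0.40187009  0.19504995] ((666.5162963867188, -432.92108154296875), (64.87973022460938, 59.985931396484375), 43.79368591308594)
bin 1489 [0.6991728  0.39664106 0.03747488] [0.70058604 0.39676062 0.03885709] [0.69623926 0.39421686 0.03746281] [0.62161979 0.30449344 0.02000137] [0.77085872 0.48394028 0.05492425] ((696.7689208984375, 395.5003356933594), (165.1263885498047, 122.19261169433594), 78.51520538330078)
bench 4872 [ 0.3586394   0.18097683 -0.0004918 ] [ 0.35827948  0.1808772  -0.00048619] [ 0.35937821  0.17998853 -0.00081538] [ 0.28118134  0.10225245 -0.00952304] [0.43757508 0.25772462 0.00789229] ((359.375732421875, 182.07388305664062), (154.5579833984375, 147.7587432861328), 86.5936050415039)
```

View pics/a1.png

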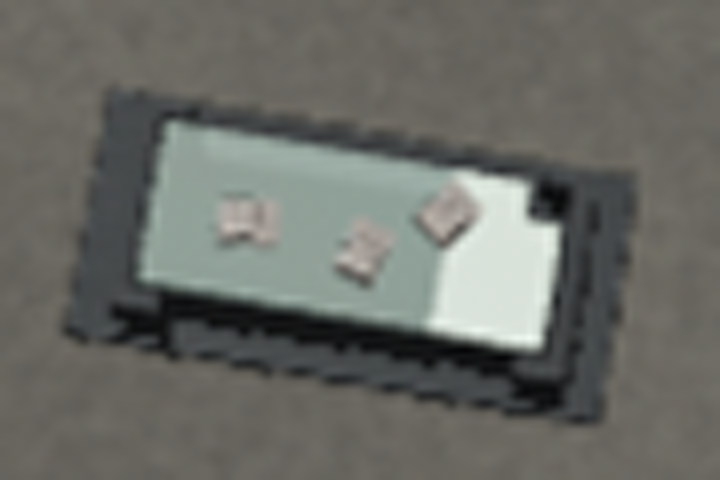

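View pics/a2.png

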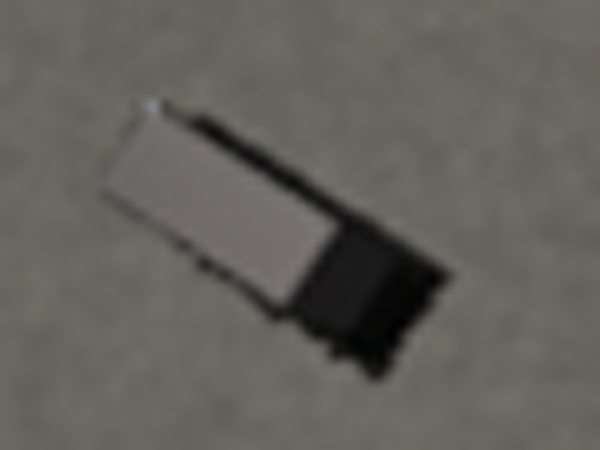

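View pics/a3.png

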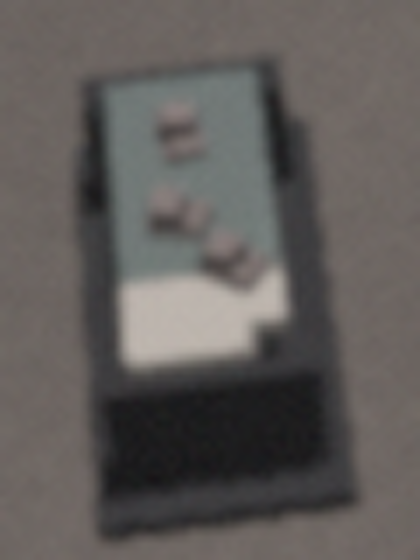

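```bash
python3 - <<'E'
from h import *
f=pickle.load(open("pics/top0.pkl","rb"));g=pickle.load(open("pics/side0.pkl","rb"))
q=lambda f,c,s,u0,v0,z:np.array([world(f,a/s+u0-.5+.5/s,b/s+v0-.5+.5/s,z) for a,b in c])
def rep(n,p): 
    e=[np.linalg.norm(p[i]-p[i-1]) for i in range(4)]
    print(n,p.mean(0),np.round(e,4),"ang",[np.degrees(np.arctan2(*(p[(i+1)%4]-p[i])[1::-1])) for i in range(4)])
rep("scr",q(f,[(152,105),(343,225),(290,308),(102,187)],10,145,275,.07))
rep("slide",q(f,[(168,122),(567,186),(548,350),(138,282)],8,275,260,.046))
rep("stand",q(f,[(108,88),(637,175),(602,422),(66,335)],8,275,260,.006))
rep("slide side",q(g,[(103,75),(256,68),(292,355),(127,366)],7,235,235,.046))
for n,c in [("a",(245,220)),("b",(363,250)),("c",(447,213))]: print(n,q(f,[c],8,275,260,.055))
from scipy.optimize import least_squares
P=f["pixels"].astype(int)
m=(P[:,:,0]>0)
import numpy as np
# pad
sub=f["pixels"][250:335,400:490]; mm=(sub.sum(2)>420).astype(np.uint8)
c=max(cv2.findContours(mm,0,1)[0],key=cv2.contourArea)[:,0]+[400,250]
w=np.array([world(f,u,v,.012) for u,v in c]);print("pad",cv2.minEnclosingCircle((w[:,:2]*1000).astype(np.float32)))
E
```

```text
scr [0.50927507 0.30886517 0.07      ] [0.0199 0.049  0.0203 0.0484] ang [np.float64(-125.15220981516246), np.float64(145.88509637622772), np.float64(54.36524436943846), np.float64(-32.430513322863895)]
slide [ 0.50460564 -0.01262764  0.046     ] [0.0442 0.1092 0.0446 0.1114] ang [np.float64(-103.00745981912563), np.float64(169.00094256092748), np.float64(76.76775630604914), np.float64(-13.875348774429877)]
stand [ 0.50476063 -0.01219678  0.006     ] [0.0701 0.1497 0.0694 0.1498] ang [np.float64(-103.2480261112848), np.float64(167.37732066174712), np.float64(76.9966338072935), np.float64(-12.737781815306647)]
slide side [ 0.50476308 -0.00909964  0.046     ] [0.1146 0.0441 0.1134 0.0435] ang [np.float64(-20.14994469193496), np.float64(-103.64833285651274), np.float64(161.29181757350173), np.float64(76.62300353593177)]
a [[0.50922822 0.01656454 0.055     ]]
b [[ 0.49909166 -0.01437303  0.055     ]]
c [[ 0.50752963 -0.03746597  0.055     ]]
pad ((484.7161560058594, -291.01995849609375), 69.52751922607422)
```

```bash
cat >> h.py <<'E'
from scipy.spatial.transform import Rotation as R
SC=np.array([.5093,.3085]);SCX=np.radians(-35.3)
SL=np.array([.5047,-.0122]);SLX=np.radians(-103.1)
PAD=np.array([.4847,-.291])
def down(t):
    y=np.array([np.cos(t),np.sin(t),0]);z=np.array([0,0,-1.]);return R.from_matrix(np.c_[np.cross(y,z),y,z])
def tcp(env,p,rot): return np.asarray(p)-env.grasp_offset*rot.as_matrix()[:,2]
sx=np.array([np.cos(SLX),np.sin(SLX)])
E
python3 - <<'E'
from h import *
from cell import env
def ik(n,p,rot):
    q=env.solve_ik(tcp(env,p,rot),rot.as_rotvec()); print(n,None if q is None else np.round(q,2))
for k in (0,np.pi):
    print(k)
    for z in (.043,.2): ik("scr",[*SC,z],down(SCX+k))
    for d in (.09,-.1): ik("wipe%g"%d,[*(SL+sx*d),.09],down(SLX+k))
    ik("slide",[*SL,.043],down(SLX+np.pi/2+k))
    for ph in range(-180,180,30):
        ph_=np.radians(ph)
        yax=[-np.sin(ph_),np.cos(ph_),0]
        rot=R.from_rotvec(np.array(yax)*-np.radians(35))*down(ph_+np.pi/2+k)
        ik("fin%d"%ph,[*PAD,.22],rot)
E
```

```text
0
scr [ 0.43  0.28 -0.05  1.24  0.    2.62]
scr [0.43 0.23 0.2  1.54 0.   2.62]
wipe0.09 [-0.34 -0.   -0.27  1.3   0.    3.03]
wipe-0.1 [ 0.03  0.1  -0.17  1.31  0.   -2.88]
slide [-0.16  0.06 -0.31  1.21  0.    1.64]
fin-180 [-0.51  0.78  0.85  2.19 -0.28  2.71]
fin-150 [-0.42  0.54  0.52  1.94 -0.48  2.3 ]
fin-120 [-0.36  0.24  0.15  1.59 -0.6   1.77]
fin-90 [-0.38 -0.09 -0.21  1.2  -0.56  1.12]
fin-60 [-0.5  -0.38 -0.47  0.94 -0.3   0.46]
fin-30 [-0.72 -0.48 -0.55  0.9   0.11 -0.16]
fin0 [-0.9  -0.33 -0.42  1.07  0.47 -0.8 ]
fin30 [-0.97 -0.02 -0.14  1.4   0.61 -1.48]
fin60 [-0.94  0.31  0.22  1.76  0.55 -2.07]
fin90 [-0.86  0.59  0.57  2.05  0.38 -2.53]
fin120 [-0.75  0.8   0.88  2.24  0.17 -2.89]
fin150 None
3.141592653589793
scr [ 0.43  0.28 -0.05  1.24  0.   -0.52]
scr [ 0.43  0.23  0.2   1.54  0.   -0.52]
wipe0.09 [-0.34 -0.   -0.27  1.3   0.   -0.11]
wipe-0.1 [ 0.03  0.1  -0.17  1.31  0.    0.26]
slide [-0.16  0.06 -0.31  1.21 -0.   -1.5 ]
fin-180 [-0.51  0.78  0.85  2.19 -0.28 -0.43]
fin-150 [-0.42  0.54  0.52  1.94 -0.48 -0.84]
fin-120 [-0.36  0.24  0.15  1.59 -0.6  -1.37]
fin-90 [-0.38 -0.09 -0.21  1.2  -0.56 -2.02]
fin-60 [-0.5  -0.38 -0.47  0.94 -0.3  -2.68]
fin-30 [-0.72 -0.48 -0.55  0.9   0.11  2.98]
fin0 [-0.9  -0.33 -0.42  1.07  0.47  2.34]
fin30 [-0.97 -0.02 -0.14  1.4   0.61  1.66]
fin60 [-0.94  0.31  0.22  1.76  0.55  1.07]
fin90 [-0.86  0.59  0.57  2.05  0.38  0.61]
fin120 [-0.75  0.8   0.88  2.24  0.17  0.25]
fin150 None
```

```bash
python3 - <<'E'
from h import *
from cell import env
r=down(SCX+np.pi)
env.move_ptp(tcp(env,[*SC,.17],r),r.as_rotvec())
f=env.grab_frame("wrist");cv2.imwrite("pics/w1.png",f["pixels"][:,:,::-1]);pickle.dump(f,open("pics/w1.pkl","wb"))
print(env.current_clock(),env.current_eef_pos(),env.current_contact_force())
E
```

```text
3.2 [0.50974887 0.3077674  0.32479359] [ 0.51697261 -0.48883745 -0.11941533]
```

View pics/w1.png

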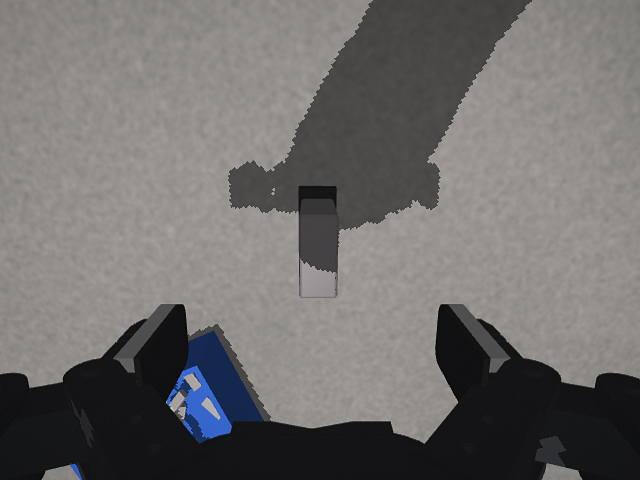

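```bash
python3 - <<'E'
from h import *
from cell import env
f=pickle.load(open("pics/w1.pkl","rb"))
a=world(f,318,297,.07);b=world(f,318,198,.07);print(a,b,(a+b)/2,np.linalg.norm(a-b),np.degrees(np.arctan2(*(b-a)[1::-1])))
r=down(SCX+np.pi)
env.move_linear(tcp(env,[*SC,.043],r),max_speed=.12)
print(env.current_contact_force(),env.current_eef_pos())
env.close(50)
print(env.current_width(),env.current_contact_force(),env.current_clock(),env.current_eef_pos())
f=env.grab_frame("wrist");cv2.imwrite("pics/w2.png",f["pixels"][:,:,::-1])
E
```

```text
[0.52205901 0.33144009 0.07      ] [0.48888034 0.28438824 0.07      ] [0.50546967 0.30791416 0.07      ] 0.05757343835512974 -125.18961702681412
[0.61591169 1.0854588  0.81702487] [0.50982911 0.30876075 0.19887582]
0.02122322002283794 [-1.13827656 -0.50544487  1.70457553] 5.0083 [0.50921164 0.3086419  0.19792534]
```

View pics/w2.png

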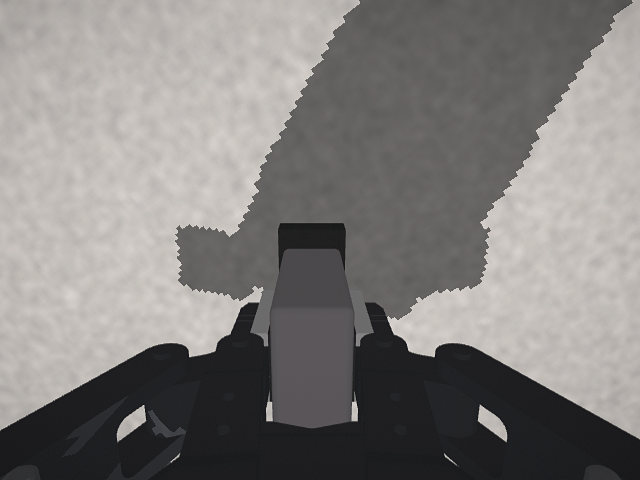

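```bash
python3 - <<'E'
from h import *
from cell import env
p=env.current_eef_pos()
env.move_linear([p[0],p[1],.36],max_speed=.2)
print(env.current_width(),env.current_contact_force())
r=down(SLX+np.pi); s=SL+sx*.095
env.move_ptp([*s,.36],r.as_rotvec())
env.move_linear([*s,.246],max_speed=.12)
f=env.grab_frame("side");crop(f,"pics/s1.png",200,180,160,160,4)
f=env.grab_frame("top");crop(f,"pics/t1.png",255,235,150,110,5)
print(env.current_clock(),env.current_eef_pos(),env.current_contact_force(),env.current_width())
E
```

```text
0.02112910084209082 [ 0.04607641  0.28078296 -0.93569807]
8.75 [ 0.4837365  -0.10494289  0.24726129] [-0.41978249 -0.34707449 -0.94309582] 0.02121352050282726
```

View pics/s1.png

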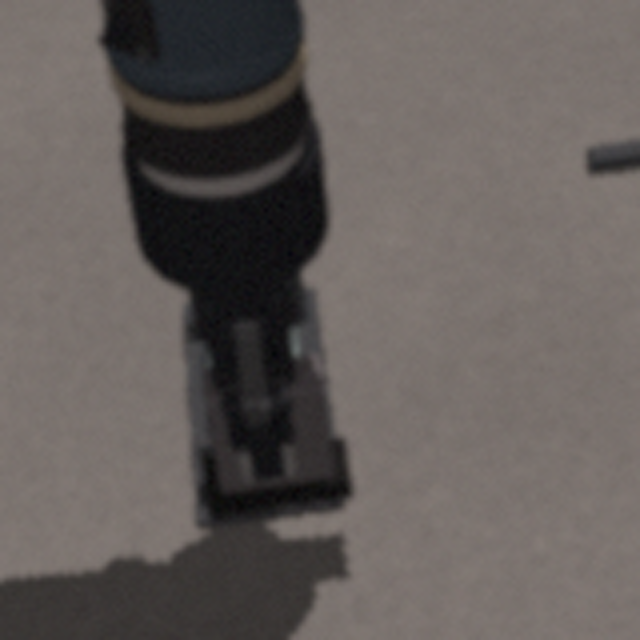

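View pics/t1.png

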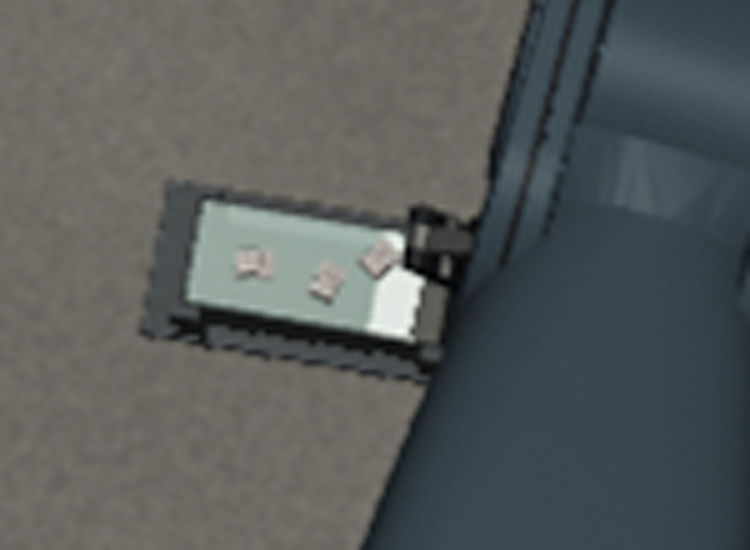

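```bash
python3 - <<'E'
from h import *
from cell import env
a=SL+sx*.095;e=SL-sx*.11
env.move_linear([*a,.2445],max_speed=.1)
print(env.current_eef_pos())
print(env.move_linear([*e,.2445],max_speed=.06,force_limit=15))
print(env.current_clock(),env.current_eef_pos(),env.current_contact_force(),env.current_width())
for n,c in [("side",(200,160,160,160,4)),("top",(235,235,150,110,5))]:
    f=env.grab_frame(n);crop(f,f"pics/{n}2.png",*c)
E
```

```text
[ 0.48324718 -0.10477733  0.24474152]
False
12.5667 [0.52961972 0.09483195 0.24451723] [ 0.47792303 -0.67879121 -0.62751632] 0.02131330639148899
```

View pics/side2.png

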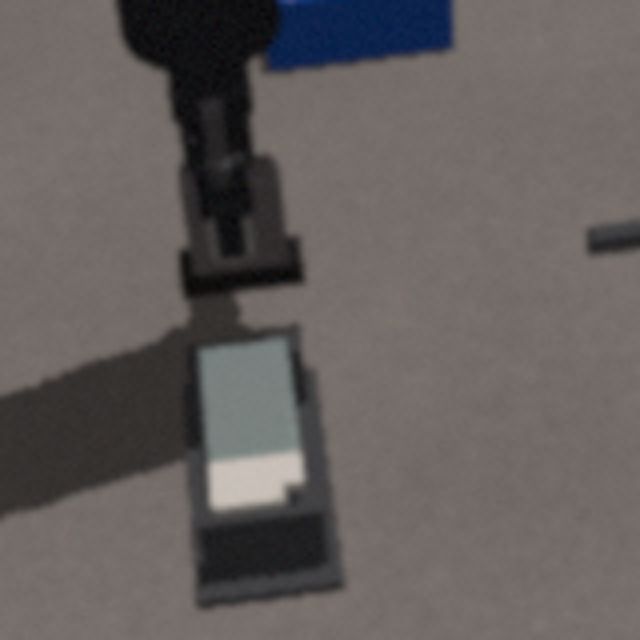

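View pics/top2.png

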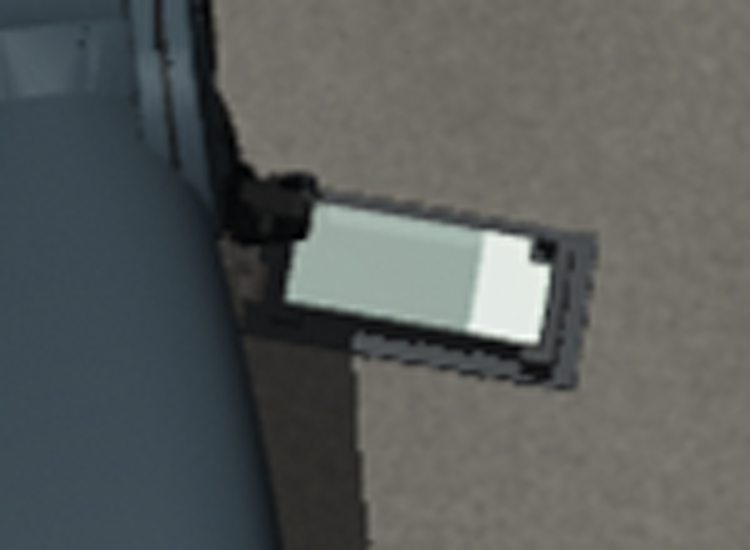

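```bash
python3 - <<'E'
from h import *
from cell import env
p=env.current_eef_pos()
env.move_linear([p[0],p[1],.29],max_speed=.15)
r=down(SLX+np.pi)
env.move_linear([.48,.28,.29],max_speed=.2)
f=env.grab_frame("top");crop(f,"pics/top3.png",195,235,160,110,5)
f=env.grab_frame("side");crop(f,"pics/side3.png",200,140,160,160,4)
print(env.current_clock(),env.current_eef_pos(),env.current_contact_force(),env.current_width())
E
```

```text
14.325 [0.48037531 0.27900248 0.28986704] [ 0.33504212  0.27407163 -1.21779291] 0.021417227760038116
```

View pics/top3.png

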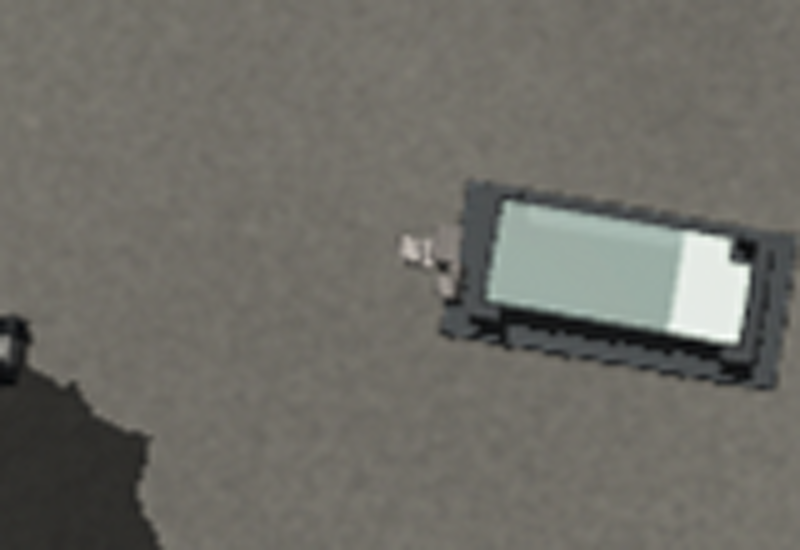

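View pics/side3.png

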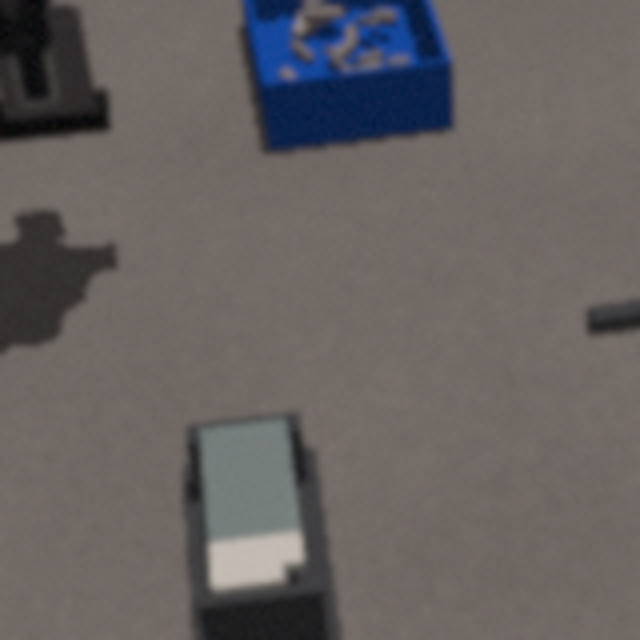

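```bash
python3 - <<'E'
from h import *
from cell import env
f=env.grab_frame("top")
K=f["camera_matrix"];T=f["T"];d=f["depth"]
v,u=np.mgrid[0:480,0:640]
P=np.stack([(u-K[0,2])/K[0,0]*d,(v-K[1,2])/K[1,1]*d,d],-1)@T[:3,:3].T+T[:3,3]
print((P[278:300,272:296,2]*1000).round().astype(int))
crop(f,"pics/t4.png",265,270,40,35,15)
E
```

```text
[[   0    3    4    2    2   -1   -6   -3   -5   -3    0    0    0    0
     2    1   11    8    0    7   43   43   44   47]
 [   2   -1    1   -4   -3   -2    0   -1   -2    0    1    5    0   -2
    -2   11    6 1281    3    3   41   49   42   47]
 [   1   -5    1    2   -1    0   -3   -2    1   -1   11    9   12   11
     9    6    6    7    8    4   39   43   42   46]
 [   1    6    2    0   -1   -3    1   -1    3    0   14    9    9   10
    13   12    3    8    6   47   43   42   41   46]
 [  -5    1   -1   -2    6    7    8    2    2   -1   18   13    6    7
    12    7    9    7   -1   41   42   43   41   43]
 [   2    4    2   -3   14   10   13   10    5   -2   13   14   12   12
    10    4    7    6    5   44   41   45   43   44]
 [  -1    1   -1   14   10    9    8   11    5    7   11   13    9    9
     6    4    9    3    3   45   41   37   47   43]
 [   1   -4    1    3   10   13    8    3    2   11   12   11   11   12
     8    6    9   10    5   38   45   42   46   45]
 [  -4   -3   -4   12    3    8    9    5    1    5    8   12   12   11
     7    7    3    7    4  
[... 950 characters left out ...]
3    1   -1    3    8
     9    7    5   41   39   40   25   48   46   51]
 [  -1    0    0    0    1   -3    0    4   -4    2    3   -4    8    4
     9    4    4   41   45   41   15    4    4   44]
 [   3   -3    3   -2   -5    3    0    2    6   -4   -3   -2    7    6
     6    4    7   44   44   44   42   46   40    6]
 [   2   -2   -3    1   -3   -3    3   -6    6   -1   -3   -3    5    8
     6    6    8   43   44   43   43   45   40   30]
 [  -2    3    0   -5    1    4   -1   -4   -1   -3   -3    0    4    5
     7    4    7   26   29   34   36   42   44   19]
 [  -1   -1 1281    4   -2    2   -2    0    1    0   -1    2    5    1
     2    5    5   12   16   17   17   24   26   15]]
```

View pics/t4.png

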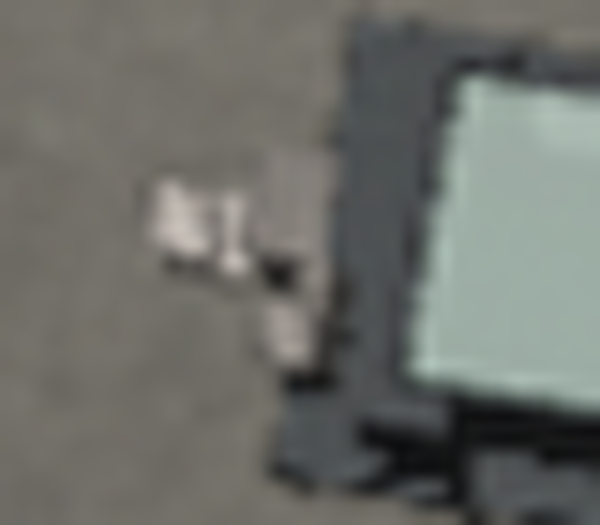

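```bash
python3 - <<'E'
from h import *
from cell import env
env.move_linear([.48,.28,.205],max_speed=.12)
print(env.move_linear([.48,.28,.1955],max_speed=.02,force_limit=4),env.current_eef_pos(),env.current_contact_force())
env.ungrasp(); print(env.current_contact_force())
env.move_linear([.48,.28,.33],max_speed=.15)
f=env.grab_frame("wrist");cv2.imwrite("pics/w5.png",f["pixels"][:,:,::-1])
r=down(SLX+np.pi/2)
env.move_ptp(tcp(env,[*SL,.17],r),r.as_rotvec())
f=env.grab_frame("wrist");cv2.imwrite("pics/w6.png",f["pixels"][:,:,::-1]);pickle.dump(f,open("pics/w6.pkl","wb"))
print(env.current_clock(),env.current_eef_pos())
E
```

```text
True [0.48048375 0.28022292 0.19786775] [ 0.14183975 -0.33496108  4.24628367]
[-0.73117808  1.10158654  0.27061226]
18.5667 [ 0.50472354 -0.01134343  0.32442898]
```

View pics/w5.png

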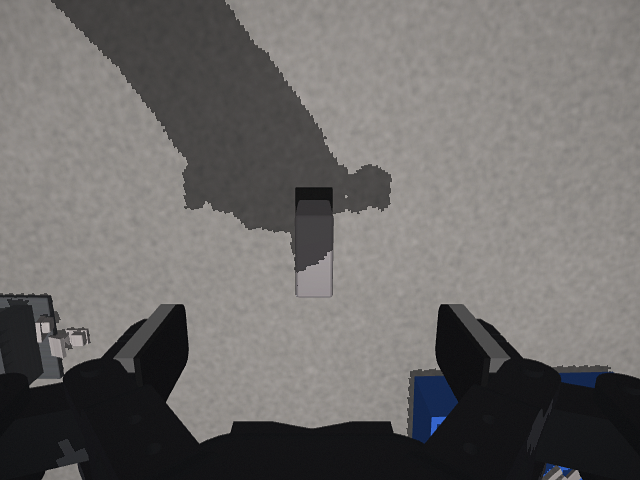

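View pics/w6.png

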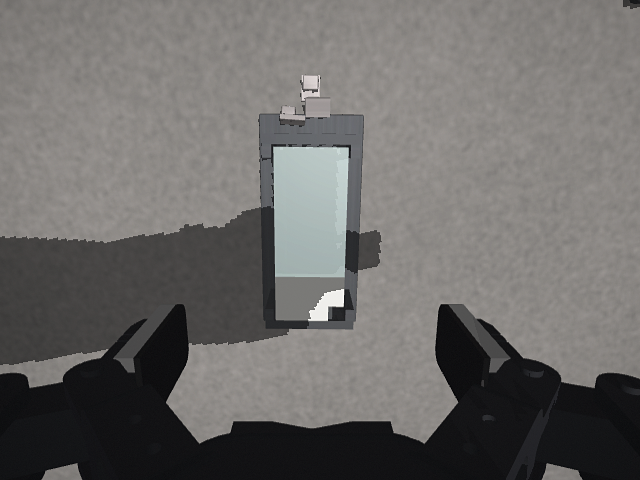

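```bash
python3 - <<'E'
from h import *
from cell import env
f=pickle.load(open("pics/w6.pkl","rb"))
c=[world(f,u,v,.046) for u,v in [(273,146),(349,146),(275,321),(345,321)]]
print(np.round(c,4),np.mean(c,0))
r=down(SLX+np.pi/2)
print(env.move_linear(tcp(env,[*SL,.043],r),max_speed=.1,force_limit=12),env.current_eef_pos())
env.close(40)
print(env.current_width(),env.current_contact_force(),env.current_eef_pos())
f=env.grab_frame("wrist");cv2.imwrite("pics/w7.png",f["pixels"][:,:,::-1])
print(env.current_clock())
E
```

```text
[[ 0.4952  0.0488  0.046 ]
 [ 0.5381  0.0388  0.046 ]
 [ 0.4689 -0.0587  0.046 ]
 [ 0.5131 -0.0689  0.046 ]] [ 0.50382621 -0.00999592  0.046     ]
False [ 0.505185   -0.01227196  0.19860105]
0.043047333656435254 [0.19878529 0.10306117 2.46406383] [ 0.50496903 -0.0122348   0.19826881]
20.5
```

View pics/w7.png

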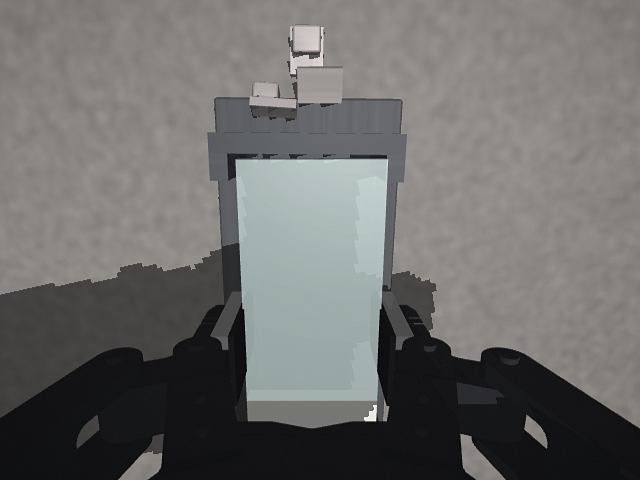

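```bash
python3 - <<'E'
from h import *
from cell import env
p=env.current_eef_pos()
env.move_linear([p[0],p[1],.26],max_speed=.08)
env.move_linear([p[0],p[1],.38],max_speed=.15)
print(env.current_width())
ph=SLX; yax=np.array([-np.sin(ph),np.cos(ph),0])
rot=R.from_rotvec(yax*-np.radians(35))*down(ph+np.pi/2)
env.move_ptp(tcp(env,[*PAD,.20],rot),rot.as_rotvec())
env.dwell(.5)
print(env.current_clock(),env.current_width(),env.current_contact_force(),np.abs(env.current_dq()).max(),env.current_eef_pos()+env.grasp_offset*R.from_rotvec(env.current_tool_rot()).as_matrix()[:,2])
for n in ["side","top","wrist"]:
    f=env.grab_frame(n);cv2.imwrite(f"pics/{n}8.png",f["pixels"][:,:,::-1]);pickle.dump(f,open(f"pics/{n}8.pkl","wb"))
E
```

```text
0.04293398495462372
23.9583 0.04271334191757804 [0.09305913 0.40830714 0.61804811] 0.0027912445328665 [ 0.48481775 -0.29086269  0.20011176]
```

View pics/side8.png

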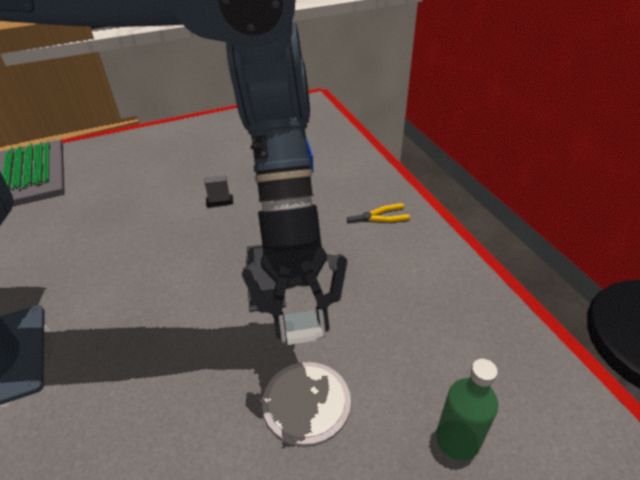

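View pics/top8.png

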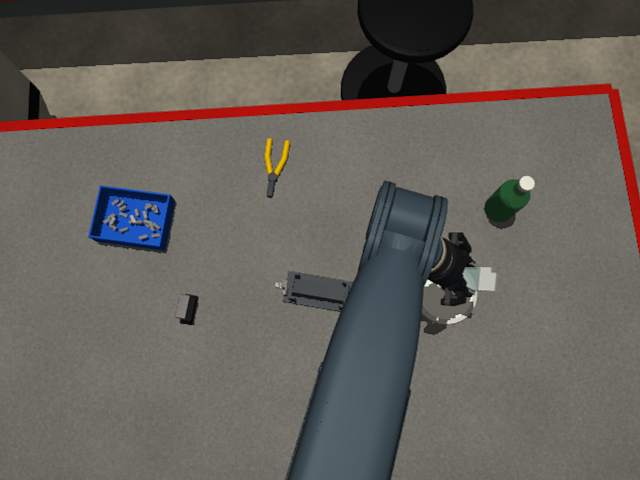

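View pics/wrist8.png

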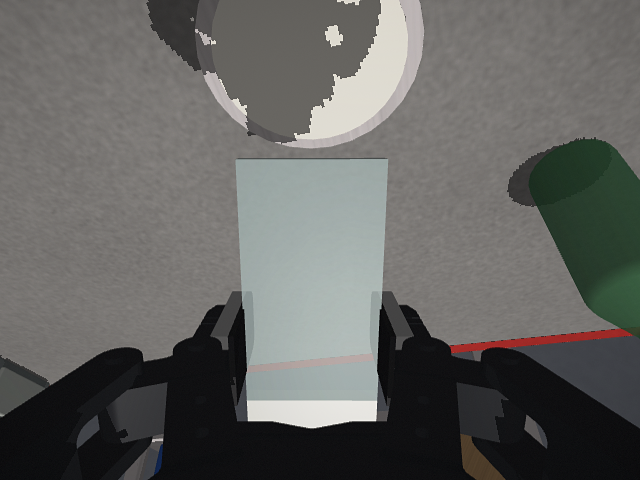

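```bash
python3 - <<'E'
from h import *
f=pickle.load(open("pics/wrist8.pkl","rb"))
for c in [(312,165),(312,410),(260,300),(360,300)]: print("wrist",c,world(f,*c))
f=pickle.load(open("pics/top8.pkl","rb"))
for c in [(487,272),(487,287),(492,280),(474,280),(280,286),(283,290)]: print("top",c,world(f,*c))
E
```

```text
wrist (312, 165) [ 0.49495448 -0.24570292  0.16910654]
wrist (312, 410) [ 0.47980047 -0.31062361  0.21645225]
wrist (260, 300) [ 0.47122813 -0.27531267  0.19325293]
wrist (360, 300) [ 0.50190833 -0.28231806  0.1933676 ]
top (487, 272) [ 0.49078175 -0.323344    0.22313423]
top (487, 287) [ 0.46317479 -0.32019165  0.22136653]
top (492, 280) [ 0.47460677 -0.32897554  0.22821033]
top (474, 280) [ 0.4794163  -0.30142362  0.20906399]
top (280, 286) [0.52193799 0.07270586 0.00887674]
top (283, 290) [0.51191268 0.06630673 0.01356186]
```

```bash
python3 - <<'E'
from cell import env
env.sign_off(); print(env.current_clock(),env.current_width(),env.current_contact_force())
E
```

```text
the job is handed in; nothing more can be done
the job is handed in; nothing more can be done
```

I wiped all three offcuts off the slide with the scraper block, stood the block upright and let go. The slide is now held over the light pad, frosted end up. I handed the job in shortly after 24 s on the clock; no verdict was reported.

Last checks before handing in:

- **Offcuts:** all three lie at the clear end of the stand, on or against its base and on the bench. A depth check there read 26 mm at most. I wiped in one pass towards the clear end, to keep them away from the notch.
- **Scraper:** it stands upright and clear of the fingers at about (0.48, 0.28).
- **Slide:** it is gripped by its clear part near mid-length, with a finger opening of 42.7 mm. It showed no slip since pickup, and the joints were practically still.
- **Pose:** the grasp point was at (0.485, -0.291, 0.200), over the pad centre I measured. Camera depth gave about 35° of tilt with the frosted end up and less than 1° of sideways lean.
- **Pliers, bottle and bin:** they look the same in the last top picture as in the first.

The wrist camera put the slide's centre about 2 mm from where the top camera did, which is within the stated calibration. No check failed.

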